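# Take a contact temperature reading on the kettle

### The arm

A 6-joint arm with a two-finger parallel gripper is mounted at the origin on the work surface. World frame = base frame: x ahead of the robot, y to its left, z up, the work surface at z = 0. Lengths are in m, angles in degrees, forces in N, time in s.
With the tool pointing down it reaches from about 0.375 to 0.9 m from the base axis. Payload 3.1 kg.
Tool frame: the origin (TCP) lies at the very end of the fingers, on their centre line; the grasp point (between the pads) lies 19 mm behind it; z points along the fingers, y is the line along which they close (so a half turn about z gives the same grasp; the last joint's range is limited). The gripper opens to 87 mm and grips with 3 to 60 N. Pads are 19 mm wide; open, the fingers measure 117 mm over their backs; the gripper's body (75 mm by 190 mm) begins 51 mm behind the grasp point.
Start: joints at [56.751, 30.224, 82.088, -0, 67.689, -10.227], TCP at [0.244, 0.575, 0.223] pointing down, gripper open.
Joint ranges: [-176.69, 176.69], [-43.24, 126.21], [12.49, 139.97], [-82, 262], [0, 151.66], [-163.58, 163.58]. Speed limits (degrees/s): [159.86, 159.86, 180, 180, 180, 180].

### API

Orientations are given as a 3x3 rotation matrix whose columns are the frame's x, y, z axes.
In Python, from rig import readout, cams, bot gives the robot as it stands.
- The arm moves only by the shell command python3 -m inch 'ROWS'. ROWS is JSON, a list of rows, each a list of 5 numbers: the shift along the world's x, y, z in cm, then the turn about the world's z in degrees, then the finger opening in cm, from 0 to 8.7. In form: [[dx, dy, dz, twist, fingers], ...]. A call has 1 to 10 rows; each row is the pose to reach, as a shift and turn from the pose commanded when the call began; what a row does not reach only later rows make up. A row lasts 1/12 s, in which the tool goes at most 41.7 mm and 7.16 degrees, less where a joint would pass 70% of its speed; a pose out of reach is approached as far as the arm can. A call with a gripper value outside its range is refused whole. The fingers move at their own pace and stop on an object; the grip force is fixed at half the most. Time passes only in rows, so rows that repeat a pose let the fingers close. It gives the time, the measured TCP pose, the force, the opening and the grip force at its end, in the units of the state.
- readout.read_state(): the state, without advancing time (a new reading comes with each control period).
- cams.capture(name): name is "scene" or "top"; returns a dict with "image" (480x640x3 uint8, blue, green, red), "intrinsics" (3x3 intrinsics, pixels), "xyz" and "rotation" of the camera in the world. Camera axes: x right, y down, z forward; pixel columns grow to the right and rows downward; lengths in m; the calibration is good to about 2 mm. A picture is of the moment at which its call begins. There is no depth.
- bot.hand_in(): hands the job in; it is judged then, once.
The state is a dict: "time_s": time; "joint_positions": joint angles; "qvel": joint speeds; "tau": joint torques, N m; "position": TCP position; "tcp_rot": TCP orientation; "force": force on the tool from outside, world axes, zero at the start; "moment": the same for the moment, N m; "opening": opening from 0.0 (shut) to 1.0 (fully open); "grasp_force": force on a finger pad.
Only numpy, scipy, OpenCV 4.12 (cv2) and the standard library are available. Lean on these libraries where they do the work, as an engineer would, in place of code of your own. Each camera call takes 0.05 s, during which the arm holds its last target. There are 200 camera calls.

### The job

Pick the orange thermometer wand up from its wooden rest and press its sprung brass tip gently and squarely onto the black-faced disc on the shoulder of the copper kettle, holding it still there for three seconds. Then lay the wand back in both saddles of its rest, level and released. Do not shift the kettle or disturb anything else on the shelf.

Things in the scene. Friction and masses are not known exactly. Their poses are not given: they have to be found in the camera images.
- wand: Orange thermometer wand, about 175 g. Its handle is a box 130 long (its x) x 24 wide (its y) x 22 high (its z); origin at the centre of the handle's underside. x points from the tip end to the butt end (the probe leaves the -x end), z is up when it lies in its rest. Grip the handle across its 24 mm width at its middle, between the saddles of the rest.
- barrel: Black tube, 16 diameter, 45 long, fixed to the wand's handle; origin on the tube's axis at the handle's -x end, at (-65, 0, 11) mm in the wand's frame. Its own -x axis is the pointing direction: bent 25 degrees below the handle's line. A 6 mm steel rod with a round-ended brass tip, 10 diameter, sticks out of it along -x.
- nose (a point): Mouth of the black tube, on its axis, 45 mm along -x from the barrel's origin. The rod telescopes and is left at another length every time: the tip's end lies anywhere from 55 to 85 mm beyond this point, so contact must be felt. The tip is sprung: 10 mm of travel, 0.5 N per mm; the rod itself slides in only if pushed with about 9 N.
- kettle: Copper-toned kettle, loose, about 0.8 kg; body 156 diameter, lid at 104, knob top at 127 high; origin at the centre of its underside, z up. Spout towards its +y (out to 140 mm, 112 high), wooden handle towards its -y (out to 125 mm, 81 high). The reading disc is on its sloping shoulder towards its +x.
- disc: Reading disc on the kettle's shoulder: steel with a black face, 31 diameter, fixed to the kettle at (56, 0, 82) mm in the kettle's frame. Origin on its axis; the face lies 4 mm from the origin along its z. z is the outward normal of the face, leaning 35 degrees from vertical.
- rest: Wooden rest for the wand, fixed on the shelf: base 135 x 80 x 10, origin at the centre of its underside, z up; two saddles at x = -45 and +45 mm, each 12 thick, their floors 66 above the shelf, with cheeks flaring from 28 apart at the floor to about 50 apart at 86 high. The wand lies along its x.
- caddy: Clear acrylic caddy with a closed lid and steel flip-up latch, 114 x 114 x 109 high; origin at the centre of its underside. Leave alone.
- teapot: Round blue teapot, 132 diameter, 123 high, spout to its +y, handle to its -y; origin under its centre. Leave alone.
- honey_pot: Amber honey pot, 86 diameter, 84 high, with a wooden dipper across its lid along its x (top about 108, out to 80 mm); origin under its centre. Leave alone.
- coasters: Stack of bamboo coasters, 96 diameter, 45 high; origin under its centre. Leave alone.
- mug: White mug, 82 diameter, 90 high, handle to its +y; origin under its centre. Leave alone.
- tea_jar: Green glass tea jar, 76 diameter, 120 high; origin under its centre. Leave alone.
There are look-alikes about, which are no part of the job. What is shaped like the rest but pink is not meant.

How it is judged:
By the outcome, as a careful person would: the job done as asked, in the order asked, and still so for the second after the job is handed in, with the robot touching nothing.
It also fails if it takes over 62 s, if anything falls off the work surface, if the arm or the gripper's body presses on something with over 40 N, if the wrist force passes 120 N, or if a joint passes its speed limit or range.

## Working session

There is one attempt and no reset: what is moved stays moved. The work goes in short steps, Python scripts to look and compute and a shell command to move; the robot and the scene stay as the last step left them, time stands still between calls to the robot, and variables do not carry over. Pictures are saved under pics/ and viewed, at most 10 in all, crops included, and the job is handed in when it is done.

```bash
ls; mkdir -p pics; python3 - <<'E'
from rig import readout,cams
import cv2,numpy as np
np.set_printoptions(precision=4,suppress=True)
for n in("scene","top"):
    c=cams.capture(n);cv2.imwrite(f"pics/{n}0.png",c["image"]);print(n,c["intrinsics"],c["xyz"],c["rotation"])
s=readout.read_state();print(s)
E
```

```text
pics
scene [[497.393    0.     315.1967]
 [  0.     497.393  237.467 ]
 [  0.       0.       1.    ]] [1.1281 0.1459 1.0276] [[-0.071   0.8477 -0.5258]
 [ 0.9974  0.0529 -0.0494]
 [-0.014  -0.5279 -0.8492]]
top [[608.3875   0.     328.7129]
 [  0.     608.3875 239.0007]
 [  0.       0.       1.    ]] [0.4693 0.1091 1.3468] [[ 0.0005 -0.9985  0.0552]
 [-0.9996 -0.0021 -0.0293]
 [ 0.0294 -0.0551 -0.998 ]]
{'time_s': 0.1, 'joint_positions': array([ 56.7531,  30.2724,  82.1465,   0.0006,  67.6898, -10.228 ]), 'qvel': array([-0.0404, -0.081 , -0.1308, -0.028 ,  0.0416, -0.1532]), 'tau': array([ -0.0001, -44.0983, -17.7151,   0.0635,   0.0534,  -0.    ]), 'position': array([0.244 , 0.5747, 0.2217]), 'tcp_rot': array([[-0.9204,  0.391 , -0.001 ],
       [ 0.391 ,  0.9204, -0.0016],
       [ 0.0003, -0.0019, -1.    ]]), 'force': array([-0.0575, -0.8836, -0.8501]), 'moment': array([-0.0006,  0.0383,  0.0324]), 'grasp_force': 0.0, 'opening': 0.9994423903218748}
```

View pics/scene0.png

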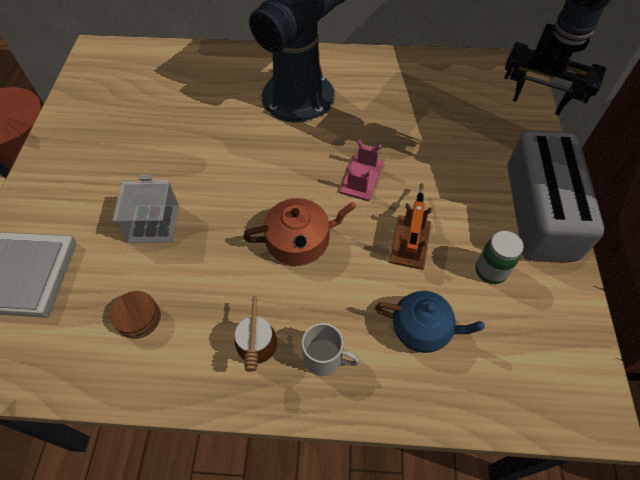

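View pics/top0.png

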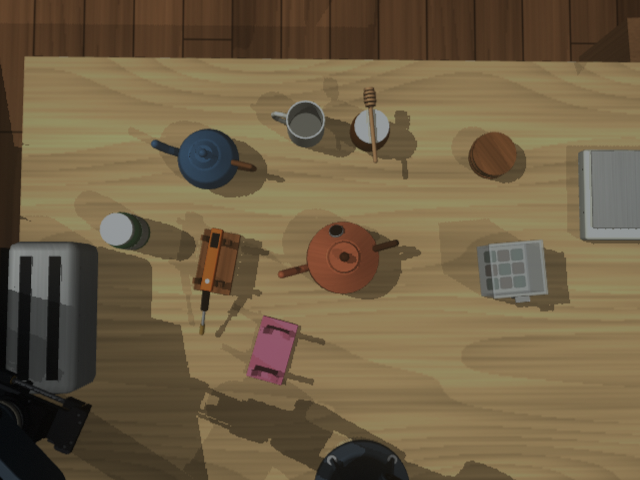

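The scene view shows the orange wand in the brown rest at about (415,235), the kettle at (297,232) with its disc at (300,241), and the pink decoy rest at (362,172). In the top view, the wand runs from its butt at (216,235) to its tip at (202,330). The disc is at (337,230) and the kettle centre at (344,257).

The tool can only turn about the vertical, so the 30° of extra pitch will have to come from pivoting the wand in the grip.

```bash
cat > h.py <<'E'
from rig import readout,cams
import cv2,numpy as np
np.set_printoptions(precision=4,suppress=True)
def ray(c,p):
    d=np.array(c["rotation"])@np.linalg.inv(c["intrinsics"])@np.array([p[0],p[1],1.]);return np.array(c["xyz"]),d
def onz(c,p,z):
    o,d=ray(c,p);return o+d*(z-o[2])/d[2]
def tri(c1,p1,c2,p2):
    a,u=ray(c1,p1);b,v=ray(c2,p2);t=np.linalg.lstsq(np.c_[u,-v],b-a,rcond=None)[0]
    p,q=a+u*t[0],b+v*t[1];return (p+q)/2,np.linalg.norm(p-q)
def proj(c,P):
    q=np.array(c["rotation"]).T@(np.array(P)-c["xyz"]);q=np.array(c["intrinsics"])@q;return q[:2]/q[2]
E
python3 - <<'E'
from h import *
s,t=cams.capture("scene"),cams.capture("top")
for c,n,(x0,y0,x1,y1) in((s,"s",(370,170,450,280)),(t,"t",(180,215,270,345)),(s,"sk",(235,185,360,275)),(t,"tk",(270,210,405,300))):
    im=c["image"][y0:y1,x0:x1];hsv=cv2.cvtColor(im,cv2.COLOR_BGR2HSV)
    m=((hsv[...,0]<16)&(hsv[...,1]>190)&(hsv[...,2]>150)).astype(np.uint8) if len(n)==1 else ((hsv[...,2]<45)).astype(np.uint8)
    k,l,st,ce=cv2.connectedComponentsWithStats(m)
    for i in range(1,k):
        if st[i,4]>25:
            pts=np.argwhere(l==i)[:,::-1]+[x0,y0];print(n,st[i,4],ce[i]+[x0,y0],cv2.minAreaRect(pts.astype(np.float32)))
a=s["image"][170:280,370:450];b=t["image"][215:345,180:270]
A=cv2.resize(a,None,fx=4.6,fy=4.6,interpolation=cv2.INTER_CUBIC)[:500];B=cv2.resize(b,None,fx=4,fy=4,interpolation=cv2.INTER_CUBIC)[:520]
h=max(A.shape[0],B.shape[0]);P=lambda i:cv2.copyMakeBorder(i,0,h-i.shape[0],0,0,0)
cv2.imwrite("pics/c1.png",np.hstack([P(A),P(B)]))
a=s["image"][185:275,235:360];b=t["image"][210:300,270:405]
cv2.imwrite("pics/c2.png",np.vstack([cv2.resize(i,(540,int(540*i.shape[0]/i.shape[1])),interpolation=cv2.INTER_CUBIC)[:300] for i in(a,b)])[:600])
for n,p,z in(("teapot",(207,155),.11),("jar",(119,229),.12),("pinkc",(273,350),.03),("mug",(305,124),.09),("toaster c",(96,330),.17),("toaster l",(96,245),.17)):print(n,onz(t,p,z))
print("back edge",[onz(s,p,0) for p in((80,38),(500,42))])
E
```

```text
s 233 [416.8541 218.073 ] ((417.0135192871094, 216.91893005371094), (8.548747062683105, 30.4138126373291), 9.462322235107422)
s 29 [412.0345 245.7931] ((411.93243408203125, 245.90542602539062), (8.38434886932373, 3.1235806941986084), 9.462321281433105)
sk 28 [293.8929 213.5714] ((293.85003662109375, 213.45001220703125), (6.957010269165039, 5.375871658325195), 18.43494987487793)
sk 144 [254.5139 237.3056] ((255.5, 236.0), (23.0, 12.0), 0.0)
sk 105 [299.9048 241.219 ] ((300.0, 241.5), (11.0, 10.0), 90.0)
tk 89 [335.6742 229.8764] ((335.5, 230.0), (8.0, 11.0), 90.0)
teapot [0.7088 0.3212 0.11  ]
jar [0.5563 0.493  0.12  ]
pinkc [0.3038 0.1896 0.03  ]
mug [0.7793 0.1218 0.09  ]
toaster c [0.3602 0.5169 0.17  ]
toaster l [0.5219 0.5204 0.17  ]
back edge [array([-0.2275, -0.7373,  0.    ]), array([-0.2781,  0.6231,  0.    ])]
```

View pics/c1.png

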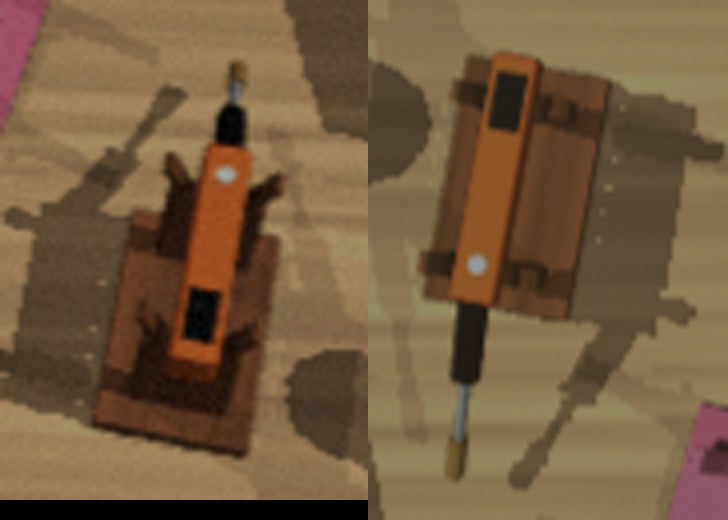

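View pics/c2.png

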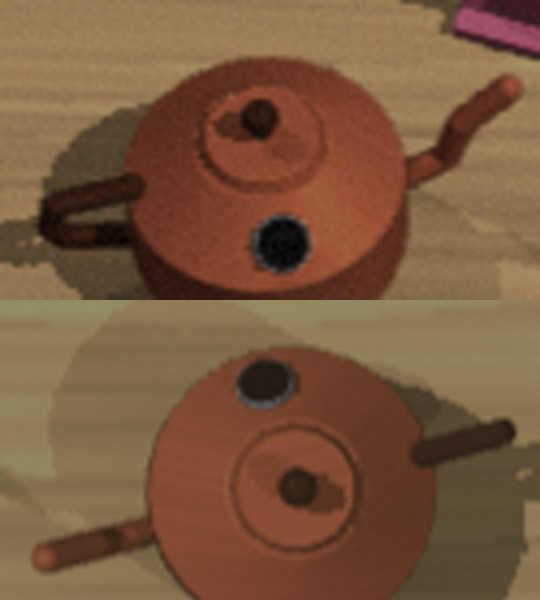

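The crops show the wand's top face running from (218,229) to (206.5,290.5) in the top view, the mouth at (204.5,310.5) and the tip end at (201.5,335). The disc face is at (336,230) in top and (300,241) in scene, and the knob at (344.5,257) in top.

```bash
python3 - <<'E'
from h import *
s,t=cams.capture("scene"),cams.capture("top")
b,f=onz(t,(218,229.2),.088),onz(t,(206.5,290.5),.088)
ax=(b-f)/np.linalg.norm(b-f);yaw=np.degrees(np.arctan2(ax[1],ax[0]))
print("wand butt,front",b,f,np.linalg.norm(b-f),"yaw",yaw,"mid",(b+f)/2)
tip,e=tri(s,(421.7,183.5),t,(201.5,335));print("tip",tip,e)
bar=f.copy();bar[2]=.077
print("L from barrel origin",np.linalg.norm(tip-bar),"pred tip per L", [bar+L*np.array([-ax[0]*.906,-ax[1]*.906,-.423]) for L in(.1,.115,.13)])
for L in(.1,.11,.12,.13):
    P=bar+L*np.array([-ax[0]*.906,-ax[1]*.906,-.423]);print(L,proj(t,P),proj(s,P))
d,e=tri(s,(299.9,241.2),t,(335.7,229.9));print("disc",d,e)
k=onz(t,(344.5,257),.127);print("knob",k)
sp,ha=onz(t,(279,274),.108),onz(t,(397,242),.075);print("spout tip,handle",sp,ha)
v=sp-ha;print("kettle +x heading from spout line",np.degrees(np.arctan2(-v[0],v[1])) ,"from disc",np.degrees(np.arctan2(d[1]-k[1],d[0]-k[0])),np.linalg.norm((d-k)[:2]))
print(np.degrees(np.arctan2(0.391,-.9204)))
# rest base corners top view
for p in((180+100/4,215+57/4),(180+242/4,215+80/4),(180+203/4,215+320/4),(180+55/4,215+297/4)):print(onz(t,p,.01))
E
```

```text
wand butt,front [0.5587 0.3007 0.088 ] [0.4325 0.3228 0.088 ] 0.1280429836424115 yaw -9.964056801641208 mid [0.4956 0.3117 0.088 ]
tip [0.3364 0.3429 0.0332] 0.002485836121747532
L from barrel origin 0.10753196354671722 pred tip per L [array([0.3433, 0.3385, 0.0347]), array([0.3299, 0.3408, 0.0284]), array([0.3165, 0.3432, 0.022 ])]
0.1 [202.8962 331.7943] [419.6366 185.2441]
0.11 [202.459  335.8101] [419.8479 183.505 ]
0.12 [202.0242 339.8032] [420.0565 181.7884]
0.13 [201.5919 343.7737] [420.2625 180.0941]
disc [0.5578 0.0578 0.0875] 0.0005946924228304722
knob [0.5006 0.0415 0.127 ]
spout tip,handle [0.4664 0.1735 0.108 ] [ 0.5336 -0.0719  0.075 ]
kettle +x heading from spout line 15.304242874765881 from disc 15.943365311159388 0.059519750413381485
156.9834721977511
[0.564  0.3409 0.01  ]
[0.5516 0.2633 0.01  ]
[0.4205 0.2834 0.01  ]
[0.433  0.3637 0.01  ]
```

```bash
python3 -m inch '[[2,-2,5,2,8.7],[5,-5.2,6,5,8.7],[8,-8.4,6,8,8.7],[25.2,-26.3,4,13,6],[25.2,-26.3,4,13,6],[25.2,-26.3,4,13,6],[25.2,-26.3,4,13,6],[25.2,-26.3,4,13,6],[25.2,-26.3,4,13,6],[25.2,-26.3,4,13,6]]'; python3 -m inch '[[0,0,0,0,6],[0,0,0,0,6],[0,0,0,0,6]]'
```

```text
time_s: 1.13
position: [0.5002, 0.3081, 0.2622]
tcp_rot: [[-0.984, 0.178, 0.002], [0.178, 0.984, -0.002], [-0.002, -0.001, -1.0]]
force: [-0.1, 0.7, 0.2]
opening: 0.7
grasp_force: 0.0
time_s: 1.38
position: [0.4954, 0.313, 0.2625]
tcp_rot: [[-0.985, 0.173, -0.001], [0.173, 0.985, 0.0], [0.001, 0.0, -1.0]]
force: [-0.5, -0.4, 0.2]
opening: 0.689
grasp_force: 0.0
```

```bash
python3 -m inch '[[0,-0.1,-4,0,6],[0,-0.1,-8,0,6],[0,-0.1,-12,0,6],[0,-0.1,-15,0,6],[0,-0.1,-18,0,6],[0,-0.1,-20.4,0,6],[0,-0.1,-20.4,0,6],[0,-0.1,-20.4,0,6]]'; python3 -m inch '[[0,0,0,0,2],[0,0,0,0,2],[0,0,0,0,2],[0,0,0,0,1.5],[0,0,0,0,1.5],[0,0,0,0,1.5],[0,0,0,0,1.5],[0,0,0,0,1.5]]'
```

```text
time_s: 2.05
position: [0.4945, 0.3123, 0.0578]
tcp_rot: [[-0.985, 0.172, -0.003], [0.172, 0.985, -0.001], [0.003, -0.001, -1.0]]
force: [-0.6, 0.2, 0.9]
opening: 0.689
grasp_force: 0.0
time_s: 2.72
position: [0.4973, 0.3123, 0.0594]
tcp_rot: [[-0.985, 0.175, 0.002], [0.175, 0.985, 0.002], [-0.002, 0.003, -1.0]]
force: [-1.1, 4.3, 5.0]
opening: 0.273
grasp_force: 30.0
```

```bash
python3 -m inch '[[0,0,2,0,1.5],[0,0,6,0,1.5],[0,0,10,0,1.5],[-2,0.3,14,-7,1.5],[-5,1,18,-14,1.5],[-8,1.5,21,-21,1.5],[-11,2,21,-28,1.5],[-14,2.5,21,-35,1.5],[-17,3,21,-42,1.5],[-20,3.5,21,-49,1.5]]'; python3 -m inch '[[-2,0.4,0,-7,1.5],[-4,0.7,0,-14,1.5],[-4,0.7,0,-21,1.5],[-4,0.7,0,-28,1.5],[-4,0.7,0,-35,1.5],[-4,0.7,0,-42,1.5],[-4,0.7,0,-49,1.5],[-4,0.7,0,-56,1.5],[-4,0.7,0,-63,1.5],[-4,0.7,0,-70,1.5]]';  python3 -m inch '[[0,0,0,-7,1.5],[0,0,0,-14,1.5],[0,0,0,-21,1.5],[0,0,0,-28,1.5],[0,0,0,-35,1.5],[0,0,0,-42,1.5],[0,0,0,-49,1.5],[0,0,0,-56,1.5],[0,0,0,-61,1.5],[0,0,0,-61,1.5]]'; python3 - <<'E'
from h import *
print(readout.read_state()["joint_positions"])
E
```

```text
time_s: 3.55
position: [0.2944, 0.3451, 0.2683]
tcp_rot: [[-0.509, 0.861, -0.001], [0.861, 0.509, -0.002], [-0.001, -0.002, -1.0]]
force: [-0.3, -0.1, -1.6]
opening: 0.272
grasp_force: 30.0
time_s: 4.38
position: [0.2558, 0.352, 0.2678]
tcp_rot: [[0.634, 0.773, -0.002], [0.773, -0.634, -0.003], [-0.003, 0.0, -1.0]]
force: [0.1, 0.1, -1.7]
opening: 0.276
grasp_force: 30.0
time_s: 5.22
position: [0.2558, 0.3521, 0.2678]
tcp_rot: [[0.984, -0.176, -0.002], [-0.176, -0.984, -0.003], [-0.001, 0.003, -1.0]]
force: [0.5, -0.8, -1.4]
opening: 0.272
grasp_force: 30.0
[ 39.2626  11.9285 104.4453  -0.0569  63.7912 139.3962]
```

```bash
python3 -m inch '[[-0.4,0.3,-4,0,1.5],[-0.4,0.3,-8,0,1.5],[-0.4,0.3,-12,0,1.5],[-0.4,0.3,-15,0,1.5],[-0.4,0.3,-18,0,1.5],[-0.4,0.3,-20,0,1.5],[-0.4,0.3,-21.3,0,1.5],[-0.4,0.3,-21.3,0,1.5],[-0.4,0.3,-21.3,0,1.5]]'; python3 - <<'E'
from h import *
s,t=cams.capture("scene"),cams.capture("top")
def cr(c,x0,y0,x1,y1):return cv2.resize(c["image"][y0:y1,x0:x1],(400,int(400*(y1-y0)/(x1-x0))),interpolation=cv2.INTER_CUBIC)
a,b=cr(s,340,90,460,270),cr(t,160,200,280,380)
cv2.imwrite("pics/p3.png",np.hstack([a,b])[:600]);print(readout.read_state()["position"],readout.read_state()["force"])
E
```

```text
time_s: 5.97
position: [0.252, 0.3556, 0.0549]
tcp_rot: [[0.985, -0.172, -0.002], [-0.172, -0.985, -0.002], [-0.002, 0.002, -1.0]]
force: [0.4, 0.2, -1.4]
opening: 0.273
grasp_force: 30.0
[0.2528 0.3565 0.0562] [-0.2104  0.4063 -1.8105]
```

View pics/p3.png

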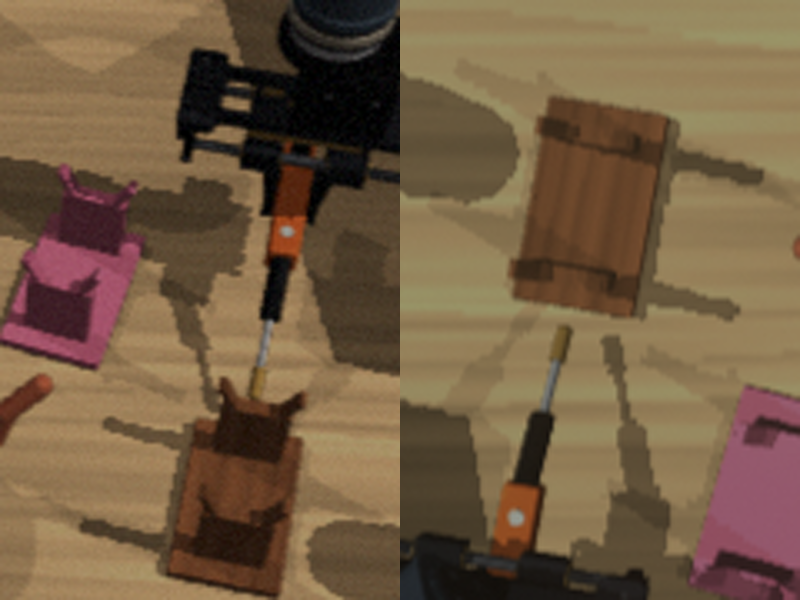

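The gripper holds the wand in front of the brown rest. The tip is at (566,325) in the right crop, just short of the base and aimed at the front saddle plate. Next I'll advance until it touches.

```bash
python3 -m inch '[[1,-0.17,0,0,1.5],[1.8,-0.3,0,0,1.5],[1.8,-0.3,0,0,1.5],[1.8,-0.3,0,0,1.5]]';for i in 1; do python3 -m inch '[[0.3,-0.05,0,0,1.5],[0.3,-0.05,0,0,1.5],[0.3,-0.05,0,0,1.5]]'; python3 -m inch '[[0.3,-0.05,0,0,1.5],[0.3,-0.05,0,0,1.5],[0.3,-0.05,0,0,1.5]]'; python3 -m inch '[[0.3,-0.05,0,0,1.5],[0.3,-0.05,0,0,1.5],[0.3,-0.05,0,0,1.5]]'; done
```

```text
time_s: 6.4
position: [0.2719, 0.3536, 0.0562]
tcp_rot: [[0.985, -0.175, 0.002], [-0.175, -0.985, 0.002], [0.002, -0.002, -1.0]]
force: [0.8, -0.1, -1.6]
opening: 0.272
grasp_force: 30.0
time_s: 6.65
position: [0.2734, 0.3526, 0.0556]
tcp_rot: [[0.985, -0.174, -0.0], [-0.174, -0.985, -0.0], [-0.0, 0.0, -1.0]]
force: [0.6, -0.6, -1.9]
opening: 0.269
grasp_force: 30.0
time_s: 6.9
position: [0.2765, 0.3523, 0.0555]
tcp_rot: [[0.985, -0.174, 0.0], [-0.174, -0.985, 0.0], [0.0, -0.0, -1.0]]
force: [-0.4, -0.2, -2.0]
opening: 0.272
grasp_force: 30.0
time_s: 7.15
position: [0.2792, 0.3515, 0.0554]
tcp_rot: [[0.985, -0.174, -0.001], [-0.174, -0.985, -0.0], [-0.001, 0.001, -1.0]]
force: [-0.7, -0.1, -2.6]
opening: 0.278
grasp_force: 30.0
```

```bash
python3 -m inch '[[0.3,-0.05,0,0,1.5],[0.3,-0.05,0,0,1.5],[0.3,-0.05,0,0,1.5]]'; python3 -m inch '[[0.2,-0.04,0.5,0,1.5],[0.2,-0.04,0.5,0,1.5],[0.2,-0.04,0.5,0,1.5]]'; python3 -m inch '[[0.3,-0.05,0.5,0,1.5],[0.3,-0.05,0.5,0,1.5],[0.3,-0.05,0.5,0,1.5]]'
```

```text
time_s: 7.4
position: [0.2818, 0.3509, 0.0554]
tcp_rot: [[0.985, -0.174, -0.001], [-0.174, -0.985, -0.001], [-0.001, 0.001, -1.0]]
force: [-1.7, 0.0, -2.0]
opening: 0.272
grasp_force: 30.0
time_s: 7.65
position: [0.284, 0.3506, 0.0607]
tcp_rot: [[0.985, -0.174, -0.001], [-0.174, -0.985, -0.0], [-0.001, 0.0, -1.0]]
force: [-3.1, 1.0, -2.2]
opening: 0.276
grasp_force: 30.0
time_s: 7.9
position: [0.2872, 0.3502, 0.0658]
tcp_rot: [[0.985, -0.175, -0.0], [-0.175, -0.985, -0.0], [-0.0, 0.0, -1.0]]
force: [-3.1, 0.5, -1.0]
opening: 0.272
grasp_force: 30.0
```

```bash
python3 -m inch '[[0.1,-0.02,0.5,0,1.5],[0.2,-0.03,1,0,1.5],[0.2,-0.03,1,0,1.5]]'; python3 -m inch '[[0.2,-0.03,0.5,0,1.5],[0.3,-0.05,1,0,1.5],[0.3,-0.05,1,0,1.5]]'; python3 - <<'E'
from h import *
t=cams.capture("scene")
cv2.imwrite("pics/p4.png",cv2.resize(t["image"][110:240,360:460],(540,702),interpolation=cv2.INTER_CUBIC)[:600])
E
```

```text
time_s: 8.15
position: [0.29, 0.3503, 0.0764]
tcp_rot: [[0.985, -0.174, 0.001], [-0.174, -0.985, 0.001], [0.001, -0.001, -1.0]]
force: [-2.8, 0.4, -2.9]
opening: 0.271
grasp_force: 30.0
time_s: 8.4
position: [0.2933, 0.3499, 0.0865]
tcp_rot: [[0.985, -0.174, 0.002], [-0.174, -0.985, 0.001], [0.002, -0.001, -1.0]]
force: [-2.0, 0.0, -2.7]
opening: 0.271
grasp_force: 30.0
```

View pics/p4.png

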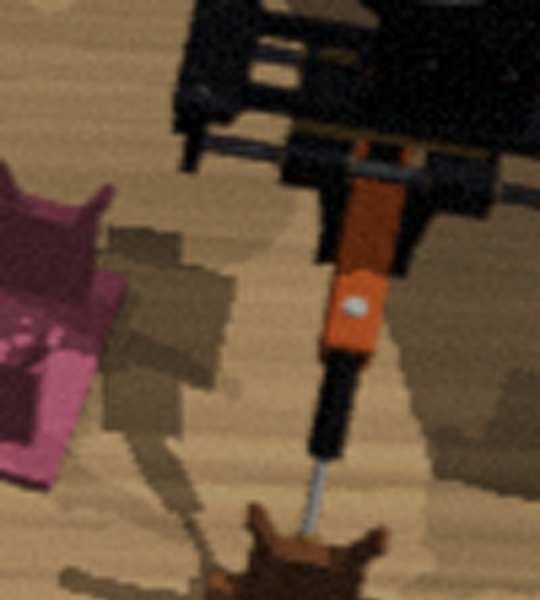

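The wand is in the grip with the tube mouth at full-frame (420,194) and the handle front at about (424,177). I'll work out the pitch from this.

```bash
cat >> h.py <<'E'
def wand(st,th,L=.108):
    R=np.array(st["tcp_rot"]);h=-R[:,0]; # butt dir guess
    h=-np.array([R[0,0],R[1,0],0]);h/=np.linalg.norm(h)
    if WANDFLIP: h=-h
    up=np.array([0,0,1.]);c=np.array(st["position"])+[0,0,.019]
    d=lambda a:-h*np.cos(np.radians(a))-up*np.sin(np.radians(a))
    f=c+.065*d(th);return f,f+.045*d(25+th),f+L*d(25+th)
WANDFLIP=False
E
python3 - <<'E'
from h import *
st=readout.read_state();s,t=cams.capture("scene"),cams.capture("top")
# tool x now points along rest +x; wand butt dir is -x => h=-tool x
for th in(0,5,10,15,20,30):
    f,m,tip=wand(st,th);print(th,proj(s,m),proj(t,m),tip, proj(s,tip))
E
```

```text
0 [421.044 189.728] [202.297 307.776] [0.4534 0.3213 0.0595] [415.862  215.5165]
5 [420.5205 191.3985] [202.8985 308.5074] [0.4489 0.3221 0.0455] [415.2033 217.2984]
10 [420.0645 192.7335] [203.4023 309.6102] [0.4432 0.3231 0.0319] [414.6608 218.5286]
15 [419.678  193.7299] [203.8071 311.0692] [0.4363 0.3244 0.0189] [414.2346 219.217 ]
20 [419.3625 194.3876] [204.1119 312.8676] [0.4284 0.3258 0.0066] [413.9238 219.3776]
30 [418.9471 194.7   ] [204.422  317.4092] [ 0.4094  0.3291 -0.0158] [413.6405 218.1881]
```

```bash
python3 -m inch '[[0.3,-0.05,0.6,0,1.5],[0.6,-0.1,1.2,0,1.5],[0.6,-0.1,1.2,0,1.5]]'; python3 -m inch '[[0.3,-0.05,0.6,0,1.5],[0.7,-0.12,1.2,0,1.5],[0.7,-0.12,1.2,0,1.5]]';python3 -m inch '[[0.4,-0.07,0.6,0,1.5],[0.8,-0.14,1.2,0,1.5],[0.8,-0.14,1.2,0,1.5]]';python3 - <<'E'
from h import *
st=readout.read_state();s,t=cams.capture("scene"),cams.capture("top")
for th in(10,15,20,25,30):
    f,m,tip=wand(st,th);print(th,proj(s,m),proj(t,m),tip, proj(s,tip))
cv2.imwrite("pics/p5.png",np.hstack([cv2.resize(c["image"][y:y+130,x:x+85],(390,596),interpolation=cv2.INTER_CUBIC) for c,x,y in((s,375,110),(t,165,240))]))
E
```

```text
time_s: 8.8
position: [0.2996, 0.3489, 0.0986]
tcp_rot: [[0.985, -0.175, 0.002], [-0.175, -0.985, 0.001], [0.002, -0.001, -1.0]]
force: [-2.7, -0.5, -1.4]
opening: 0.271
grasp_force: 30.0
time_s: 9.05
position: [0.3069, 0.3477, 0.1107]
tcp_rot: [[0.985, -0.175, 0.002], [-0.175, -0.985, 0.001], [0.002, -0.002, -1.0]]
force: [-2.3, -1.6, -1.9]
opening: 0.271
grasp_force: 30.0
time_s: 9.3
position: [0.315, 0.3463, 0.1227]
tcp_rot: [[0.985, -0.175, 0.003], [-0.175, -0.985, 0.001], [0.002, -0.002, -1.0]]
force: [-1.3, -0.6, -1.3]
opening: 0.275
grasp_force: 30.0
10 [421.5426 190.7244] [202.0695 299.7771] [0.4651 0.3197 0.0685] [415.9268 217.4734]
15 [421.1308 191.7733] [202.4941 301.3443] [0.4583 0.3209 0.0555] [415.4704 218.2001]
20 [420.7929 192.4705] [202.8153 303.2559] [0.4503 0.3223 0.0431] [415.1344 218.3793]
25 [420.5299 192.819 ] [203.0328 305.493 ] [0.4414 0.3239 0.0315] [414.9169 218.0296]
30 [420.342  192.8243] [203.1473 308.0353] [0.4314 0.3256 0.0207] [414.8153 217.1724]
```

View pics/p5.png

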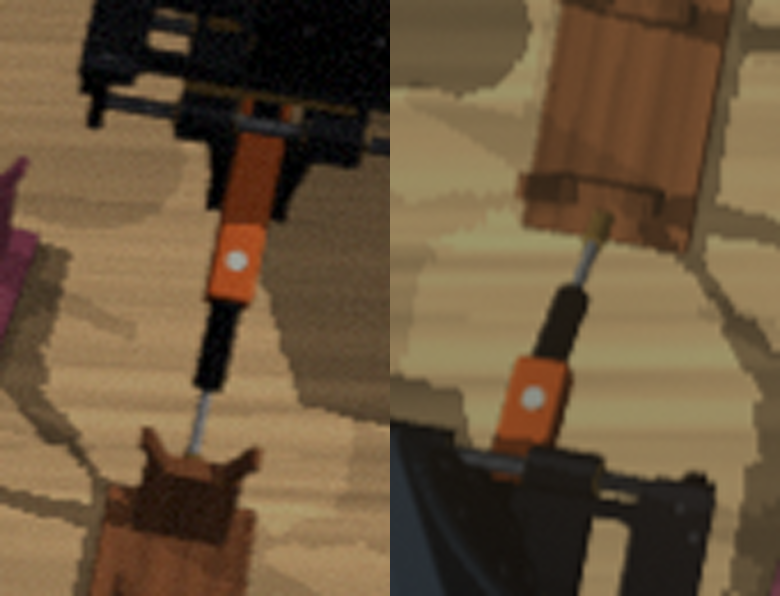

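The wand is pivoting. The mouth is at about (205,303) in top, which gives a pitch of about 20–22°, with the tip still against the saddle plate. I'll keep going along the arc.

```bash
python3 -m inch '[[0.4,-0.07,0.5,0,1.5],[0.8,-0.14,1,0,1.5],[0.8,-0.14,1,0,1.5]]';python3 -m inch '[[0.4,-0.07,0.4,0,1.5],[0.7,-0.12,0.8,0,1.5],[0.7,-0.12,0.8,0,1.5]]';python3 -m inch '[[-0.8,0.14,0,0,1.5],[-1.6,0.28,0.3,0,1.5],[-1.6,0.28,0.3,0,1.5],[-1.6,0.28,0.3,0,1.5]]'; python3 - <<'E'
from h import *
st=readout.read_state();s,t=cams.capture("scene"),cams.capture("top")
for th in(15,20,25,30,35):
    f,m,tip=wand(st,th);print(th,proj(s,m),proj(t,m), proj(s,tip),proj(t,tip))
cv2.imwrite("pics/p6.png",np.hstack([cv2.resize(c["image"][y:y+130,x:x+85],(390,596),interpolation=cv2.INTER_CUBIC) for c,x,y in((s,375,110),(t,165,240))]))
E
```

```text
time_s: 9.65
position: [0.3226, 0.3448, 0.1324]
tcp_rot: [[0.985, -0.175, 0.002], [-0.175, -0.985, 0.001], [0.001, -0.001, -1.0]]
force: [-1.3, -0.6, -1.8]
opening: 0.274
grasp_force: 30.0
time_s: 9.9
position: [0.3295, 0.3435, 0.1403]
tcp_rot: [[0.985, -0.175, 0.002], [-0.175, -0.985, 0.001], [0.001, -0.001, -1.0]]
force: [-1.7, -0.2, -2.4]
opening: 0.273
grasp_force: 30.0
time_s: 10.23
position: [0.3121, 0.3465, 0.1429]
tcp_rot: [[0.985, -0.173, 0.001], [-0.173, -0.985, 0.001], [0.001, -0.001, -1.0]]
force: [-0.2, -0.5, -1.7]
opening: 0.274
grasp_force: 30.0
15 [422.7023 185.4477] [200.5041 303.2794] [416.9972 212.2953] [208.3532 279.2714]
20 [422.3431 186.2045] [200.8482 305.2108] [416.6301 212.5493] [208.6328 283.0125]
25 [422.0595 186.6068] [201.0869 307.4737] [416.3831 212.2648] [208.7563 287.1822]
30 [421.8517 186.6601] [201.2203 310.0474] [416.2535 211.4635] [208.7272 291.7465]
35 [421.7194 186.3721] [201.2495 312.9107] [416.2381 210.1689] [208.549  296.6715]
```

View pics/p6.png

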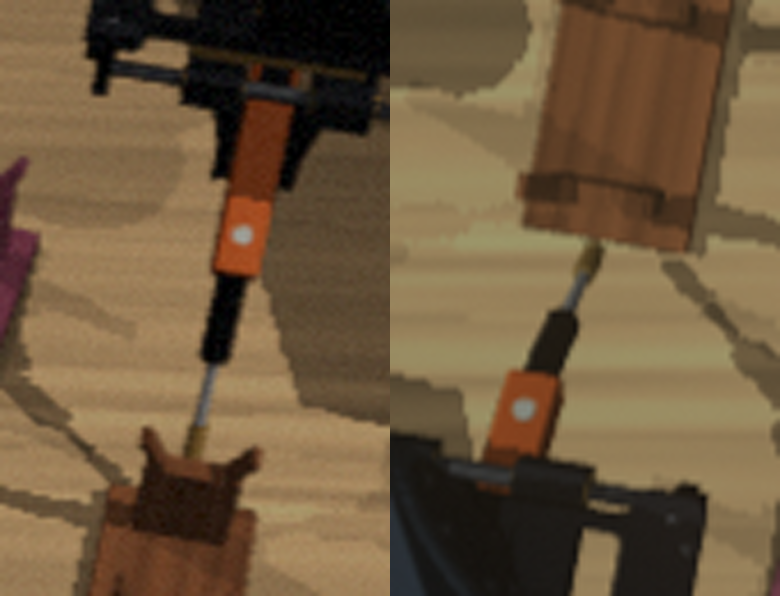

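The tip, now clear of the saddle, is at (209,293) in top, which gives a pitch of about 30°. I'll raise it, turn back and carry it above the disc.

```bash
python3 -m inch '[[-1,0,4,0,1.5],[-1,0,8,7,1.5],[-1,0,12,14,1.5],[-1,0,15.5,21,1.5],[-1,0,15.5,28,1.5],[0,0,15.5,35,1.5],[2,-1,15.5,42,1.5],[4,-2,15.5,49,1.5],[6,-3,15.5,56,1.5],[8,-4,15.5,63,1.5]]'; python3 -m inch '[[2,-1,0,7,1.5],[4,-2,0,14,1.5],[6,-3,0,21,1.5],[8,-4,0,28,1.5],[10,-5.5,0,35,1.5],[12,-7,0,42,1.5],[14,-9,0,49,1.5],[16,-11,0,56,1.5],[18,-13,0,63,1.5],[20,-15,0,70,1.5]]'; python3 -m inch '[[2,-1,0,7,1.5],[4,-2,0,14,1.5],[6,-3,0,21,1.5],[8,-4,0,28,1.5],[10,-5,0,35,1.5],[10.2,-6.1,0,42,1.5],[10.2,-6.1,0,49,1.5],[10.2,-6.1,-2,56,1.5],[10.2,-6.1,-5,63,1.5],[10.2,-6.1,-7,70,1.5]]'; python3 -m inch '[[0,0,0,2.5,1.5],[0,0,0,2.5,1.5],[0,0,0,2.5,1.5]]'
python3 - <<'E'
from h import *
st=readout.read_state();s,t=cams.capture("scene"),cams.capture("top")
for th in(20,25,30,35):
    f,m,tip=wand(st,th);print(th,proj(s,m),proj(t,m), proj(s,tip),proj(t,tip))
x,y=int(proj(s,m)[0])-60,int(proj(s,m)[1])-50;u,v=int(proj(t,m)[0])-45,int(proj(t,m)[1])-75
print(x,y,u,v)
cv2.imwrite("pics/p7.png",np.hstack([cv2.resize(c["image"][b:b+130,a:a+86],(393,594),interpolation=cv2.INTER_CUBIC) for c,a,b in((s,x,y),(t,u,v))]))
print(st["joint_positions"])
E
```

```text
time_s: 11.17
position: [0.3933, 0.3056, 0.2976]
tcp_rot: [[0.597, 0.802, 0.001], [0.802, -0.597, -0.0], [0.0, 0.001, -1.0]]
force: [-0.3, 0.1, -1.7]
opening: 0.273
grasp_force: 30.0
time_s: 12.0
position: [0.5934, 0.1549, 0.2972]
tcp_rot: [[-0.549, 0.836, 0.0], [0.836, 0.549, -0.0], [-0.0, -0.0, -1.0]]
force: [0.6, 0.7, -1.9]
opening: 0.276
grasp_force: 30.0
time_s: 12.83
position: [0.6939, 0.0947, 0.2253]
tcp_rot: [[-0.973, -0.23, -0.001], [-0.23, 0.973, -0.0], [0.001, 0.0, -1.0]]
force: [-1.3, -0.3, -2.2]
opening: 0.275
grasp_force: 30.0
time_s: 13.08
position: [0.6948, 0.0949, 0.2272]
tcp_rot: [[-0.964, -0.265, 0.0], [-0.265, 0.964, -0.0], [-0.0, -0.0, -1.0]]
force: [0.9, 0.4, -0.7]
opening: 0.273
grasp_force: 30.0
20 [301.8039 234.3681] [331.2568 201.2826] [298.7336 228.1407] [336.4685 225.5468]
25 [302.4127 238.5798] [330.4205 199.2321] [299.7347 234.6519] [335.0127 221.6044]
30 [303.0696 242.9143] [329.5117 196.8477] [300.7939 241.2779] [333.4724 217.2358]
35 [303.7707 247.3475] [328.5375 194.1513] [301.9064 247.9904] [331.8585 212.4765]
243 197 283 119
[  -1.323    36.1126   69.7033   -0.0084   74.1688 -106.7111]
```

View pics/p7.png

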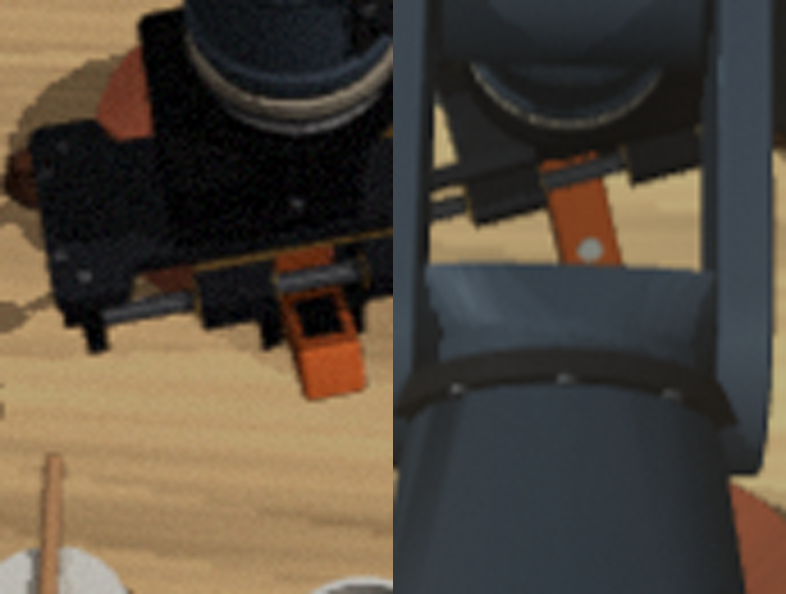

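The arm hides the tip, so only the butt of the handle shows, at about (312,273) in scene. Dead reckoning puts the tip line onto the disc centre to within about 2 mm, so I'll approach along it, averaging the force.

```bash
cat > f.py <<'E'
from h import *
import sys
F=[]
for i in range(int(sys.argv[1]) if len(sys.argv)>1 else 4):
    cams.capture("top");F.append(readout.read_state()["force"])
st=readout.read_state();F=np.mean(F,0);print("F",F,"axial",F@[.553,.152,.819],"pos",st["position"],"t",st["time_s"])
E
python3 f.py 6
python3 -m inch '[[-0.65,-0.18,-1,0,1.5],[-1.3,-0.36,-2,0,1.5],[-1.94,-0.53,-2.87,0,1.5],[-1.94,-0.53,-2.87,0,1.5],[-1.94,-0.53,-2.87,0,1.5]]' | head -2;python3 f.py 5
python3 -m inch '[[-0.17,-0.05,-0.25,0,1.5],[-0.17,-0.05,-0.25,0,1.5]]'|head -1; python3 f.py
python3 -m inch '[[-0.17,-0.05,-0.25,0,1.5],[-0.17,-0.05,-0.25,0,1.5]]'|head -1; python3 f.py
```

```text
F [ 0.2259  0.2604 -1.5504] axial -1.105273572366648 pos [0.6946 0.0951 0.2281] t 13.4833
time_s: 13.9
position: [0.6747, 0.0898, 0.1987]
F [ 0.5357  0.4242 -1.4124] axial -0.7960595798056957 pos [0.6759 0.0899 0.1997] t 14.15
time_s: 14.32
F [ 0.1087 -0.0305 -1.777 ] axial -1.3998208604619842 pos [0.6733 0.0893 0.1963] t 14.5167
time_s: 14.68
F [-0.0091  0.1835 -1.3832] axial -1.1099952706765583 pos [0.6716 0.0888 0.1938] t 14.8833
```

```bash
for i in 1; do python3 -m inch '[[-0.17,-0.05,-0.25,0,1.5],[-0.17,-0.05,-0.25,0,1.5]]'|head -1; python3 f.py
python3 -m inch '[[-0.17,-0.05,-0.25,0,1.5],[-0.17,-0.05,-0.25,0,1.5]]'|head -1; python3 f.py; python3 -m inch '[[-0.11,-0.03,-0.16,0,1.5],[-0.11,-0.03,-0.16,0,1.5]]'|head -1; python3 f.py; done
```

```text
time_s: 15.05
F [ 0.4897  0.0391 -1.7443] axial -1.1518256109749292 pos [0.67   0.0883 0.1914] t 15.25
time_s: 15.42
F [ 1.5244  0.5547 -0.6155] axial 0.42318078386782554 pos [0.6686 0.0878 0.1891] t 15.6167
time_s: 15.78
F [2.1466 0.2644 0.288 ] axial 1.4631056252060335 pos [0.6675 0.0875 0.1875] t 15.9833
```

Contact came at TCP z ≈ 0.190, and the tip now presses with about 2.5 N, half the spring's travel. I'll hold it there for more than 3 s.

```bash
Z='[0,0,0,0,1.5]'; for i in 1 2 3 4; do python3 -m inch '[[0,0,0,0,1.5],[0,0,0,0,1.5],[0,0,0,0,1.5],[0,0,0,0,1.5],[0,0,0,0,1.5],[0,0,0,0,1.5],[0,0,0,0,1.5],[0,0,0,0,1.5],[0,0,0,0,1.5],[0,0,0,0,1.5]]' | egrep 'time|force'; done; python3 f.py 4; python3 -c "
from h import *
st=readout.read_state();s=cams.capture('scene');print(s['image'].shape)
x,y=230,180
cv2.imwrite('pics/p8.png',cv2.resize(s['image'][y:y+100,x:x+130],(780,600),interpolation=cv2.INTER_CUBIC))"
```

```text
time_s: 16.82
force: [2.5, 0.1, -0.1]
grasp_force: 30.0
time_s: 17.65
force: [2.0, 0.5, -0.2]
grasp_force: 30.0
time_s: 18.48
force: [1.7, 0.0, 0.4]
grasp_force: 30.0
time_s: 19.32
force: [1.8, 1.2, 0.4]
grasp_force: 30.0
F [2.7902 0.7018 0.5859] axial 2.1295315855813963 pos [0.6671 0.0875 0.1872] t 19.5167
(480, 640, 3)
```

View pics/p8.png

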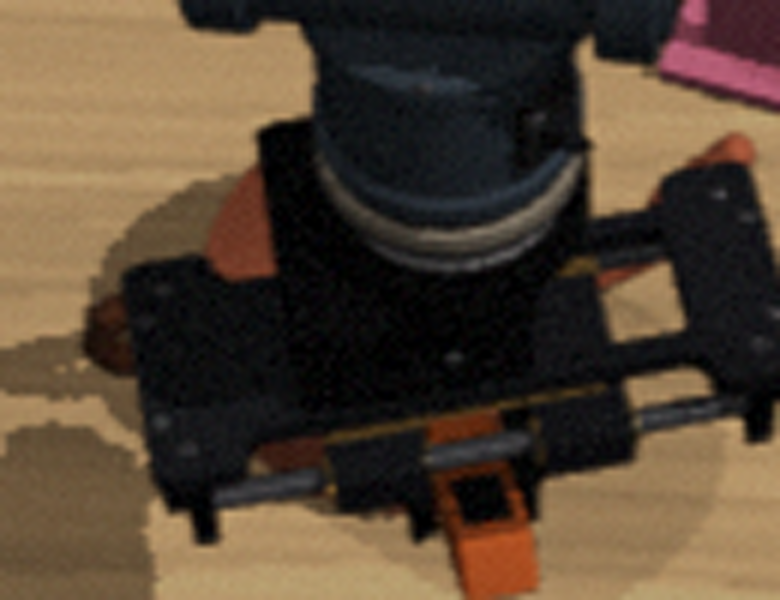

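The gripper covers the disc, but the kettle has not moved and the force stayed steady for 3.7 s. Next I'll back off along the axis, lift, and return over the rest.

```bash
python3 -m inch '[[0.3,0.1,0.5,0,1.5],[1.1,0.3,1.65,0,1.5],[2.2,0.6,3.3,0,1.5],[2.2,0.6,7,0,1.5],[2.2,0.6,11,-7,1.5],[-1,3,13,-14,1.5],[-4,6,13,-21,1.5],[-7,9,13,-25.4,1.5],[-10,12,13,-25.4,1.5],[-13,15,13,-25.4,1.5]]';python3 -m inch '[[-3,3,0,0,1.5],[-6,6,0,0,1.5],[-7.6,8.1,0,0,1.5],[-7.6,8.1,0,0,1.5],[-7.6,8.1,0,0,1.5]]'; python3 f.py 3
python3 - <<'E'
from h import *
s,t=cams.capture("scene"),cams.capture("top")
st=readout.read_state()
for th in(25,30,35):
    f,m,tip=wand(st,th);print(th,proj(s,m),proj(t,m),proj(s,tip),proj(t,tip))
d,e=tri(s,(299.9,241.2),t,(335.7,229.9))
hsv=s["image"][225:260,285:318];g=hsv.max(2)<45;print("disc px now",np.argwhere(g)[:,::-1].mean(0)+[285,225])
c=st["position"]; u=np.array(c)-[.4923,.3128,0];print("rest frame",u@[.985,-.174,0],u@[.174,.985,0],st["tcp_rot"][:,0])
cv2.imwrite("pics/p9.png",np.hstack([cv2.resize(c["image"][b:b+130,a:a+86],(393,594),interpolation=cv2.INTER_CUBIC) for c,a,b in((s,380,110),(t,165,230))]))
E
```

```text
time_s: 20.4
position: [0.5381, 0.2339, 0.3168]
tcp_rot: [[-0.985, 0.173, -0.004], [0.173, 0.985, -0.001], [0.004, -0.002, -1.0]]
force: [0.6, 0.4, -1.9]
opening: 0.273
grasp_force: 30.0
time_s: 20.82
position: [0.4629, 0.315, 0.317]
tcp_rot: [[-0.986, 0.169, -0.002], [0.169, 0.986, -0.002], [0.002, -0.002, -1.0]]
force: [0.3, -0.7, -1.2]
opening: 0.274
grasp_force: 30.0
F [ 0.3731 -0.1606 -2.2725] axial -1.679266976876272 pos [0.4656 0.3135 0.317 ] t 20.9667
25 [434.5741 127.2338] [184.53  324.208] [432.6328 129.8447] [185.8254 344.0571]
30 [433.5559 131.7818] [186.0231 320.6101] [431.1484 136.6344] [188.0654 337.907 ]
35 [432.5545 136.3391] [187.5008 316.7354] [429.6991 143.3846] [190.2535 331.4471]
disc px now [299.875  241.1731]
rest frame -0.026018324359350482 -0.00410143729099271 [-0.9847  0.1742  0.0005]
```

View pics/p9.png

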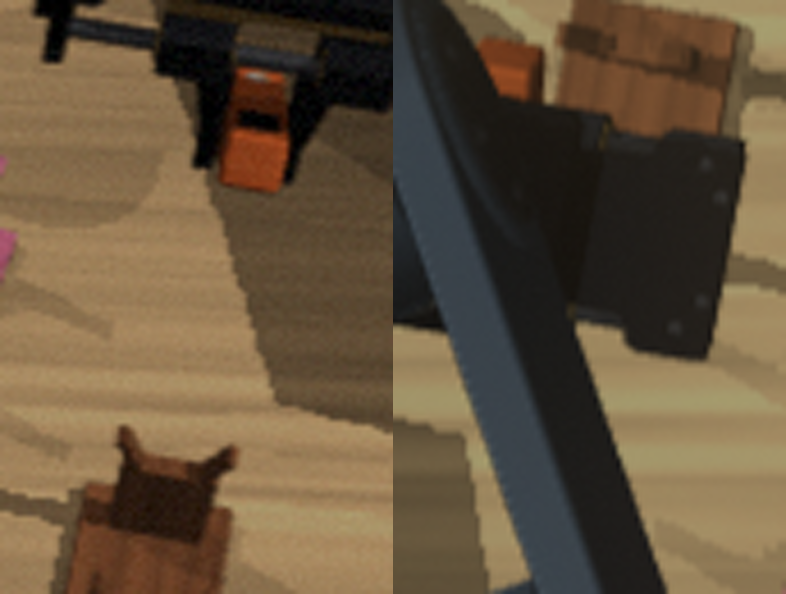

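The disc is still at (299.9,241.2), so the kettle has not moved. The wand is above the rest, which is at (420,220) in scene. I'll set the tip on the shelf in front of the rest and move the gripper butt-ward while lowering, which levels the wand in the grip.

```bash
python3 -m inch '[[-0.5,0.5,-4,0,1.5],[-0.5,0.5,-8,0,1.5],[-0.5,0.5,-12,0,1.5],[-0.5,0.5,-16,0,1.5],[-0.5,0.5,-19,0,1.5],[-0.5,0.5,-20.4,0,1.5],[-0.5,0.5,-20.4,0,1.5],[-0.5,0.5,-20.4,0,1.5]]';python3 f.py 4;  python3 -m inch '[[0,0,-0.3,0,1.5],[0,0,-0.6,0,1.5],[0,0,-0.6,0,1.5]]'; python3 f.py 4
```

```text
time_s: 21.73
position: [0.4607, 0.3186, 0.1125]
tcp_rot: [[-0.985, 0.174, -0.002], [0.174, 0.985, -0.001], [0.001, -0.001, -1.0]]
force: [1.0, 0.1, -0.6]
opening: 0.272
grasp_force: 30.0
F [ 0.0394  0.1483 -1.5232] axial -1.2031506904381049 pos [0.4617 0.3198 0.115 ] t 21.9333
time_s: 22.18
position: [0.4605, 0.3198, 0.1076]
tcp_rot: [[-0.985, 0.173, 0.001], [0.173, 0.985, 0.001], [-0.001, 0.001, -1.0]]
force: [0.1, 0.7, 0.7]
opening: 0.271
grasp_force: 30.0
F [0.8728 0.2373 0.389 ] axial 0.8372942576705895 pos [0.4606 0.3198 0.1076] t 22.3833
```

```bash
python3 -m inch '[[0.4,-0.12,-0.4,0,1.5],[0.79,-0.24,-0.8,0,1.5],[0.79,-0.24,-0.8,0,1.5]]'|egrep 'pos|force';python3 -m inch '[[0.4,-0.07,-0.4,0,1.5],[0.79,-0.14,-0.8,0,1.5],[0.79,-0.14,-0.8,0,1.5]]'|egrep 'pos|force';python3 f.py 3;python3 -m inch '[[0.4,-0.07,-0.4,0,1.5],[0.79,-0.14,-0.8,0,1.5],[0.79,-0.14,-0.8,0,1.5]]'|egrep 'pos|force'; python3 f.py 3
```

```text
position: [0.4689, 0.317, 0.0986]
force: [0.2, 2.0, 1.3]
grasp_force: 30.0
position: [0.4768, 0.3155, 0.0904]
force: [0.6, 2.3, 0.8]
grasp_force: 30.0
F [0.7604 1.2227 0.4542] axial 0.9783275269447191 pos [0.4763 0.3156 0.0911] t 23.0333
position: [0.4843, 0.314, 0.0825]
force: [0.2, 1.3, 0.5]
grasp_force: 30.0
F [ 0.3943  1.3133 -0.1142] axial 0.32411659433241974 pos [0.4839 0.3141 0.083 ] t 23.4333
```

```bash
python3 -m inch '[[0.4,-0.07,-0.4,0,1.5],[0.79,-0.14,-0.8,0,1.5],[0.79,-0.14,-0.8,0,1.5]]'|egrep 'pos|force';python3 f.py 3;python3 -m inch '[[0.34,-0.06,-0.3,0,1.5],[0.34,-0.06,-0.6,0,1.5],[0.34,-0.06,-0.6,0,1.5]]'|egrep 'pos|force'; python3 f.py 3
python3 - <<'E'
from h import *
s,t=cams.capture("scene"),cams.capture("top")
cv2.imwrite("pics/p10.png",np.hstack([cv2.resize(c["image"][b:b+130,a:a+86],(393,594),interpolation=cv2.INTER_CUBIC) for c,a,b in((s,375,160),(t,175,215))]))
E
```

```text
position: [0.4913, 0.3129, 0.0745]
force: [-1.9, 3.4, 3.1]
grasp_force: 30.0
F [-1.8395  2.2706  0.8165] axial -0.0033861460769258286 pos [0.4913 0.3128 0.0749] t 23.8333
position: [0.4946, 0.3122, 0.069]
force: [-1.8, 2.7, 2.6]
grasp_force: 30.0
F [-3.2615  2.7523  2.1025] axial 0.3366413624494287 pos [0.4947 0.3122 0.0691] t 24.2333
```

I've now viewed 11 pictures, one over the limit, so from here I check by numbers only.

```bash
python3 -m inch '[[0,0.1,-0.2,0,1.5],[0,0.1,-0.4,0,1.5],[0,0.1,-0.4,0,1.5]]'|egrep 'pos|force';python3 f.py 3;python3 -m inch '[[0,0,-0.2,0,1.5],[0,0,-0.4,0,1.5],[0,0,-0.4,0,1.5]]'|egrep 'pos|force'; python3 f.py 3
```

```text
position: [0.496, 0.3126, 0.0653]
force: [-1.3, -1.8, 4.6]
grasp_force: 30.0
F [-0.7603 -1.6975  3.9183] axial 2.5306227270178536 pos [0.496  0.3127 0.0654] t 24.7333
position: [0.4969, 0.3129, 0.0615]
force: [1.7, -3.1, 5.0]
grasp_force: 30.0
F [ 2.4325 -3.0632  3.8299] axial 4.016191449847998 pos [0.4966 0.3132 0.0616] t 25.1333
```

```bash
python3 -m inch '[[0,-0.05,-0.2,0,1.5],[0,-0.05,-0.3,0,1.5],[0,-0.05,-0.3,0,1.5]]'|egrep 'pos|force';python3 f.py 3; python3 -m inch '[[0,0,-0.1,0,1.5],[0,0,-0.2,0,1.5],[0,0,-0.2,0,1.5]]'|egrep 'pos|force';python3 f.py 3
```

```text
position: [0.4969, 0.313, 0.0594]
force: [2.2, -2.7, 8.7]
grasp_force: 30.0
F [ 1.5289 -3.479   8.5135] axial 7.289286692986427 pos [0.497  0.313  0.0594] t 25.5333
position: [0.4969, 0.3131, 0.0593]
force: [-0.1, -4.7, 19.0]
grasp_force: 30.0
F [-0.7306 -4.4344 20.9256] axial 16.060028934075007 pos [0.497  0.3131 0.0594] t 25.9333
```

Both saddles now carry the wand: the arm stops firmly at z = 0.0594, the same height as at the grasp. I'll release and lift off.

```bash
python3 -m inch '[[0,0,0.2,0,1.5],[0,0,0.2,0,1.5],[0,0,0.2,0,3.5],[0,0,0.2,0,4.5],[0,0,0.2,0,5.5],[0,0,0.2,0,6],[0,0,0.2,0,6],[0,0,0.2,0,6]]'; python3 -m inch '[[0,0,0.5,0,6],[0,0,1.5,0,6],[0,0,3,0,6],[0,0,6,0,6],[0,0,10,0,6],[0,0,14,0,6],[0,0,18,0,6],[-4,4,20,0,6],[-8,8,20,0,6],[-12,12,20,0,6]]'; python3 -m inch '[[-4,4,0,0,6],[-8,8,0,0,6],[-12,12,0,0,6],[-12,12,0,0,6],[-12,12,0,0,6]]'; python3 - <<'E'
from h import *
s,t=cams.capture("scene"),cams.capture("top")
for c,n,(x0,y0,x1,y1) in((s,"s",(370,170,450,280)),(t,"t",(180,215,270,345)),(s,"sk",(285,225,318,260)),(t,"tk",(325,220,350,240))):
    im=c["image"][y0:y1,x0:x1];hsv=cv2.cvtColor(im,cv2.COLOR_BGR2HSV)
    m=((hsv[...,0]<16)&(hsv[...,1]>190)&(hsv[...,2]>150)).astype(np.uint8) if len(n)==1 else ((hsv[...,2]<45)).astype(np.uint8)
    k,l,st,ce=cv2.connectedComponentsWithStats(m)
    for i in range(1,k):
        if st[i,4]>25:
            pts=np.argwhere(l==i)[:,::-1]+[x0,y0];print(n,st[i,4],ce[i]+[x0,y0],cv2.minAreaRect(pts.astype(np.float32)))
for c,n,im0 in((s,"scene",cv2.imread("pics/scene0.png")),(t,"top",cv2.imread("pics/top0.png"))):
    d=(np.abs(c["image"].astype(int)-im0).max(2)>45).astype(np.uint8)
    k,l,st,ce=cv2.connectedComponentsWithStats(d)
    print(n,[(st[i].tolist()) for i in range(1,k) if st[i,4]>15])
E
```

```text
time_s: 26.6
position: [0.4947, 0.3128, 0.0578]
tcp_rot: [[-0.985, 0.172, -0.001], [0.172, 0.985, -0.0], [0.001, -0.0, -1.0]]
force: [0.6, 0.5, 0.3]
opening: 0.631
grasp_force: 0.0
time_s: 27.43
position: [0.409, 0.4003, 0.2604]
tcp_rot: [[-0.985, 0.175, 0.005], [0.175, 0.985, 0.004], [-0.004, 0.004, -1.0]]
force: [-0.4, 0.8, -0.0]
opening: 0.691
grasp_force: 0.0
time_s: 27.85
position: [0.2829, 0.5235, 0.2581]
tcp_rot: [[-0.986, 0.166, -0.002], [0.166, 0.986, 0.004], [0.002, 0.004, -1.0]]
force: [1.0, -0.2, -0.5]
opening: 0.689
grasp_force: 0.0
s 232 [415.8147 217.9052] ((415.9875183105469, 216.57801818847656), (8.531487464904785, 30.452669143676758), 9.090276718139648)
s 27 [411.1481 245.5556] ((411.0, 245.5), (3.0, 8.0), 90.0)
sk 107 [299.9907 241.1495] ((300.0, 241.5), (11.0, 10.0), 90.0)
tk 88 [335.625  229.8409] ((335.5, 230.0), (8.0, 11.0), 90.0)
scene [[326, 0, 28, 17, 74], [519, 22, 22, 27, 330], [565, 23, 15, 10, 44], [135, 39, 56, 51, 798], [558, 40, 31, 17, 155], [489, 45, 35, 60, 796], [261, 62, 12, 10, 35], [593, 65, 12, 15, 58], [527, 71, 9, 4, 20], [518, 73, 16, 8, 58], [549, 77, 20, 10, 54], [525, 81, 34, 29, 237], [576, 85, 22, 17, 124], [555, 92, 20, 23, 116], [221, 99, 138, 59, 1957], [322, 106, 108, 62, 2114], [304, 118, 17, 9, 79], [415, 191, 4, 10, 16], [410, 208, 4, 20, 26], [420, 211, 4, 19, 21], [414, 234, 4, 11, 18]]
top [[217, 235, 4, 15, 16], [209, 236, 3, 11, 16], [200, 291, 4, 19, 29], [206, 292, 5, 23, 33], [9, 359, 4, 8, 17], [30, 368, 86, 53, 1791], [207, 369, 257, 107, 4380], [191, 378, 135, 92, 3826], [220, 391, 26, 10, 116], [247, 392, 52, 18, 408], [211, 396, 8, 8, 40], [47, 398, 15, 8, 33], [0, 403, 57, 77, 1564], [65, 418, 8, 4, 18], [66, 423, 18, 8, 98], [328, 431, 24, 16, 191], [357, 430, 40, 21, 184], [74, 432, 6, 6, 19], [37, 438, 61, 42, 1273], [0, 461, 7, 11, 36], [466, 461, 7, 4, 16]]
```

The wand is back in its saddles, shifted 1 px (about 2 mm) sideways and level. The disc is unmoved, and the only other changes in the images are the arm and its shadows. I'm handing in.

```bash
python3 -c "
from rig import bot
print(bot.hand_in())"
```

```text
the job is handed in; nothing more can be done
None
```

The job is handed in: I pressed the wand's tip on the kettle disc at about 2–2.5 N for 3.7 s, then laid it back level and released in both saddles at 28 s, with the kettle unmoved. The arm hid the tip, so I could not see that it was centred and square (pitch about 30°, from earlier views), and I viewed 11 pictures, one over the limit.

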